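Run a fingertip along the sprung gates of the notched slat

ROBOT

A 6-joint arm with a two-finger parallel gripper is mounted at the origin on the work surface. World frame = base frame: x ahead of the robot, y to its left, z up, the work surface at z = 0. Lengths are in m, angles in rad, forces in N, time in s.
With the tool pointing down it reaches from about 0.375 to 0.9 m from the base axis. Payload 3.1 kg.
Tool frame: the origin (TCP) lies on the centre line of the jaws, within the pads' length; the fingertips stand 19 mm ahead of it and the grasp point (between the pads) is the TCP; z points along the fingers, y is the line along which they close (so a half turn about z gives the same grasp; the last joint's range is limited). The gripper opens to 85 mm and grips with 20 to 120 N. Pads are 22 mm wide; open, the fingers measure 114 mm over their backs; the gripper's body (76 mm by 85 mm) begins 54 mm behind the grasp point. The pads swing forward as they close: fully open they stand 13 mm farther back than shut.
Start: joints at [0.93, 0.527, 1.433, -0, 1.181, -0.178], TCP at [0.278, 0.56, 0.25] pointing down, gripper open.
Joint ranges: [-3.08, 3.08], [-0.75, 2.2], [0.22, 2.44], [-1.43, 4.57], [0, 2.65], [-2.85, 2.85]. Speed limits (rad/s): [2.79, 2.79, 3.14, 3.14, 3.14, 3.14].

INTERFACE

Orientations are given as a unit quaternion [x, y, z, w].
In Python, from station import manip, cams, sign_off gives the robot as it stands.
- The arm moves only by the tool carry_out, never from a script. Its argument "targets" is a list that holds one entry, the list of rows, each a list of 7 numbers: the shift along the tool's x, y, z in cm, then the turn, a rotation vector about the tool's x, y, z in degrees, then the finger opening in cm, from 0 to 8.54. A call has 1 to 12 rows; each row is the pose to reach, as a shift and turn from the pose commanded when the call began, along the tool's axes at that moment; what a row does not reach only later rows make up. A row lasts 1/12 s, in which the tool goes at most 41.7 mm and 7.16 degrees, less where a joint would pass 70% of its speed; a pose out of reach is approached as far as the arm can. A call with a gripper value outside its range is refused whole. The fingers move at their own pace and stop on an object; "force" is the grip in N (left out, the last holds). Time passes only in rows, so rows that repeat a pose let the fingers close. It gives the time, the measured TCP pose, the force, the opening and the grip force at its end, in the units of the state.
- manip.sense(): the state, without advancing time (a new reading comes with each control period).
- cams.snapshot(name): name is "scene" or "side" or "wrist"; returns the picture (400x640x3 uint8, red, green, blue); there is no depth.
- cams.camera_info(name): a dict with "K" (3x3 intrinsics, pixels), "T" (4x4, takes a point from camera to world coordinates). Camera axes: x right, y down, z forward; pixel columns grow to the right and rows downward; lengths in m; the calibration is good to about 2 mm. A picture is of the moment at which its call begins: read the wrist's pose just before it. camera_info takes no time and is no camera call; for the wrist camera it gives the pose at the moment of the call.
- sign_off(): hands the job in; it is judged then, once.
The state is a dict: "t": time; "q": joint angles; "qd": joint speeds; "tau": joint torques, N m; "tcp_pos": TCP position; "tool_rot": TCP orientation; "force": force on the tool from outside, world axes, zero at the start; "ft_torque": the same for the moment, N m; "finger_gap": opening from 0.0 (shut) to 1.0 (fully open); "gripper_force": force on a finger pad.
Only numpy, scipy, OpenCV 4.12 (cv2) and the standard library are available. Lean on these libraries where they do the work, as an engineer would, in place of code of your own. Each camera call takes 0.05 s, during which the arm holds its last target. There are 200 camera calls.

TASK

Check the sprung gates on the notched slat before it goes up on the rack: run your fingertips lightly along the row from the plain end towards the end with the hanging hole, so that each of the five gates in turn is folded well over and springs back upright behind you. Touch only, grip nothing; leave the slat without notches and everything else on the bench alone, and finish clear of it all.

Things in the scene. Friction and masses are not known exactly. Their poses are not given: they have to be found in the camera images.
- notched_slat: Plywood slat fixed flat on the bench, 280 x 80 x 18 mm, with five notches 26 mm wide, 30 mm deep in the long edge at y = -50 mm (other edge y = +30). Origin: underside, middle of the gate row; x runs along the row from the plain end (x = -120 mm) to the end with a 24 mm hanging hole (end at +160, hole at 140); z up. Five sprung steel gates stand on it at y = 0, x = -90, -45, 0, 45, 90 mm.
- blank_slat: The other slat: same size, hole, gates, origin and axes, but both long edges straight, without notches. Not part of the job.
- first_gate_top (a point): Centre of the top of the first gate (next to the plain end) of the notched slat when upright, 62 mm above the bench; fixed to the slat. A gate is a plate 26 mm wide across the row, 3 mm thick, top rolled 6 mm thick, hinged across the row 21 mm above the bench. On its plain-end side stands its stop block, 30 mm wide, from 4 to 10 mm behind the hinge line, top 28 mm above the bench.
- last_gate_top (a point): The same point on the fifth gate, nearest the hanging hole, 180 mm from the first. A fingertip moving along the row with its end 34 to 52 mm above the bench folds each gate with 1 to 3 N, slips over it and lets it spring back. Shut fingers whose closing line lies across the row fit between neighbouring gates, which are 45 mm apart.
- gate0 (a joint): Angle of gate 1 of the notched slat, counted from the plain end (rad): 0 upright against its stop, 1.5 folded flat towards the hole end; its stop block keeps it from folding the other way
- gate1 (a joint): Angle of gate 2 of the notched slat, counted from the plain end (rad): 0 upright against its stop, 1.5 folded flat towards the hole end; its stop block keeps it from folding the other way
- gate2 (a joint): Angle of gate 3 of the notched slat, counted from the plain end (rad): 0 upright against its stop, 1.5 folded flat towards the hole end; its stop block keeps it from folding the other way
- gate3 (a joint): Angle of gate 4 of the notched slat, counted from the plain end (rad): 0 upright against its stop, 1.5 folded flat towards the hole end; its stop block keeps it from folding the other way
- gate4 (a joint): Angle of gate 5 of the notched slat, counted from the plain end (rad): 0 upright against its stop, 1.5 folded flat towards the hole end; its stop block keeps it from folding the other way
- clamp_a: Bystander: stainless worm-drive clamp lying flat, 48 mm across, 15 mm high; origin at the centre of its underside
- clamp_b: Bystander: second, like stainless worm-drive clamp, 48 mm across, 15 mm high; origin at the centre of its underside
- bushing: Bystander: yellow brass hex bushing, 34 mm across, 28 mm high; origin at the centre of its underside
- grommet: Bystander: black rubber grommet, 34 mm across, 13 mm high; origin at the centre of its underside
- coupling: Bystander: orange plastic pipe coupling standing on end, 44 mm across, 58 mm high; origin at the centre of its underside
- screwdriver: Bystander: screwdriver lying on the bench; origin at the centre of its underside (handle end to -x)
- screw_jar: Bystander: closed jar, 64 mm across, 90 mm high; origin at the centre of its underside

How it is judged:
By the outcome, as a careful person would: the job done as asked, in the order asked, and still so for the second after the job is handed in, with the robot touching nothing.
It also fails if it takes over 37 s, if anything falls off the work surface, if the arm or the gripper's body presses on something with over 40 N, if the wrist force passes 120 N, or if a joint passes its speed limit or range.

## Working session

There is one attempt and no reset: what is moved stays moved. The work goes in short steps, Python scripts to look and compute and a tool call to move; the robot and the scene stay as the last step left them, time stands still between calls to the robot, and variables do not carry over. Pictures are saved under pics/ and viewed, at most 10 in all, crops included, and the job is handed in when it is done.

Besides the shell and the picture viewer there is one more tool, called after "Emit:" as a command line: name --argument value ..., lists and objects as JSON in quotes. carry_out: Moves the arm, as the interface text tells. Its arguments: {"type":"object","properties":{"targets":{"type":"array"},"force":{"type":"number"}},"required":["targets"]}

```bash
mkdir -p pics
python3 - <<'E'
from station import manip,cams
import cv2,numpy as np
np.set_printoptions(precision=4,suppress=True)
s=manip.sense();print(s['t'],s['tcp_pos'],s['tool_rot'],s['finger_gap'])
for n in ['scene','side']:
    cv2.imwrite(f'pics/{n}1.png',cams.snapshot(n)[:,:,::-1]);i=cams.camera_info(n);print(n,i['K'],i['T'])
E
```

```text
0.0 [0.278  0.559  0.2493] [ 0.2289  0.9735 -0.001  -0.0004] 1.0003917049865534
scene [[382.3166   0.     318.1261]
 [  0.     382.3166 198.4183]
 [  0.       0.       1.    ]] [[ 0.3114  0.6389 -0.7034  1.537 ]
 [ 0.9501 -0.2226  0.2183 -0.2841]
 [-0.0171 -0.7364 -0.6764  0.9692]
 [ 0.      0.      0.      1.    ]]
side [[491.9664   0.     325.1329]
 [  0.     491.9664 198.5141]
 [  0.       0.       1.    ]] [[ 0.7823 -0.3651  0.5047 -0.1479]
 [-0.6229 -0.4524  0.6382 -0.8821]
 [-0.0047 -0.8136 -0.5814  0.879 ]
 [ 0.      0.      0.      1.    ]]
```

View pics/scene1.png

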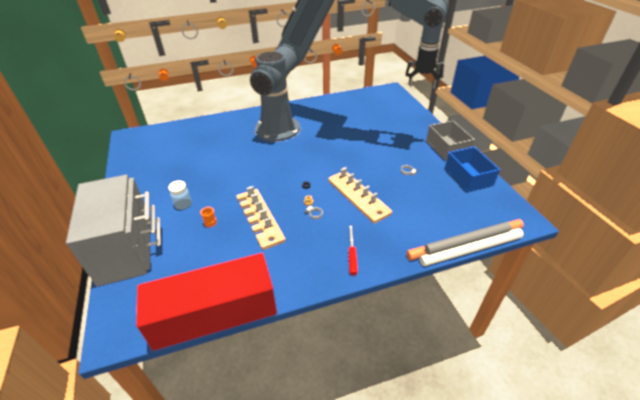

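View pics/side1.png

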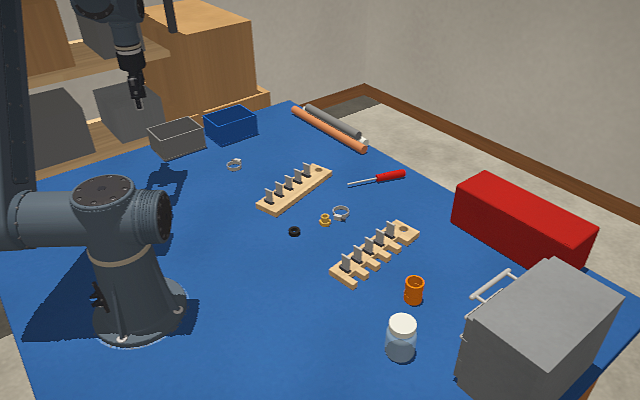

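The side view shows the notched slat around (375,253), with its hole end at (405,230) and plain end at (345,275). The blank slat is around (293,190). In the scene view the notched slat is at (260,215). I'll zoom in on both.

Run:
```python
import cv2,numpy as np
a=cv2.imread('pics/side1.png')[210:300,315:435];b=cv2.imread('pics/scene1.png')[175:260,220:310]
a=cv2.resize(a,None,fx=6,fy=6,interpolation=cv2.INTER_CUBIC);b=cv2.resize(b,None,fx=7,fy=7,interpolation=cv2.INTER_CUBIC)
cv2.imwrite('pics/sidec.png',a);cv2.imwrite('pics/scenec.png',b);print(a.shape,b.shape)
```

```text
(540, 720, 3) (595, 630, 3)
```

View pics/sidec.png

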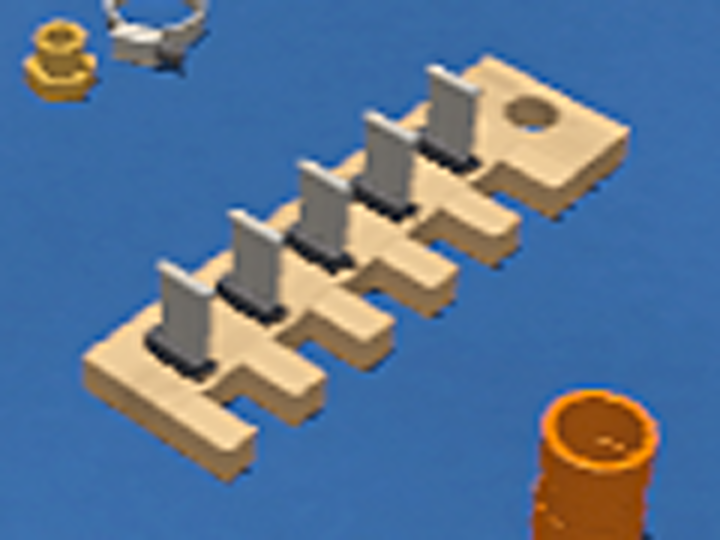

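View pics/scenec.png

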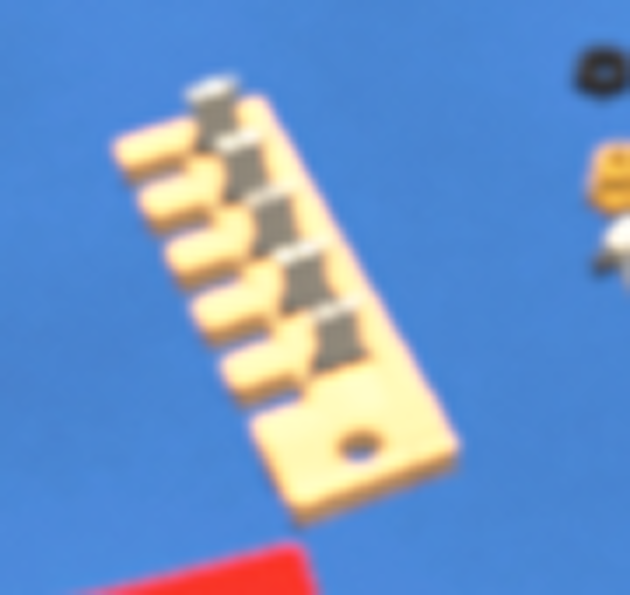

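The side crop shows gate tops from (186,279) to (454,82) and slat corners at (85,358), (487,57) and (630,130). The scene crop shows gate tops from (212,88) to (335,310) and the hole at (359,446). The notched edge faces the coupling. Next I fit the slat pose (x, y, yaw) to these points.

```bash
cat > h.py <<'E'
import numpy as np
from scipy.optimize import least_squares
from scipy.spatial.transform import Rotation as R
from station import manip,cams
np.set_printoptions(precision=4,suppress=True)
def proj(n,P):
    i=cams.camera_info(n);T=i['T'];c=(np.asarray(P)-T[:3,3])@T[:3,:3];p=c@np.asarray(i['K']).T
    return p[:,:2]/p[:,2:]
def slat(p,L):
    c,s=np.cos(p[2]),np.sin(p[2]);L=np.asarray(L,float)/1000
    return np.c_[p[0]+c*L[:,0]-s*L[:,1],p[1]+s*L[:,0]+c*L[:,1],L[:,2]]
E
python3 - <<'E'
from h import *
G=[[x,0,62] for x in(-90,-45,0,45,90)]
C=[[-120,30,18],[160,30,18],[160,-50,18],[140,0,18]]
side=np.array([(186,279),(256,229),(325,178),(390,129),(454,82),(85,358),(487,57),(630,130),(532,112)])/6.+[315,210]-.4
sc=np.array([(212,88),(240,138),(270,193),(302,250),(335,310),(262,97),(458,441),(298,508),(359,446)])/7.+[220,175]-.4
L=G+C
def res(p): return np.r_[proj('side',slat(p,L))-side,proj('scene',slat(p,L))-sc].ravel()
r=least_squares(res,[.6,-.1,0],loss='soft_l1');p=r.x
print(p,np.degrees(p[2]),'\n',res(p).reshape(-1,2))
for n,o,m in(('side',0,side),('scene',1,sc)):
    q=least_squares(lambda p:(proj(n,slat(p,L))-m).ravel(),p).x;print(n,q)
print(slat(p,[G[0],G[4]]))
s=manip.sense();print(R.from_quat(s['tool_rot']).as_matrix())
E
```

```text
[ 0.5395 -0.1943  0.1351] 7.7414203480394574 
 [[ 0.257  -0.32  ]
 [ 0.5445 -0.7916]
 [ 0.4987 -0.7281]
 [ 0.6501 -0.6524]
 [ 0.5272 -0.5851]
 [-0.1693 -0.078 ]
 [ 0.58    0.1059]
 [ 0.1607  0.2492]
 [-2.6059 -1.2833]
 [-0.0093 -0.7066]
 [-0.0099 -0.5111]
 [-0.1161 -0.6996]
 [-0.3156 -0.8207]
 [-0.4519 -0.9923]
 [-0.5275 -0.1637]
 [-0.7448  0.1469]
 [-0.7113 -1.0872]
 [ 2.7638 -1.5526]]
side [ 0.538  -0.1954  0.1296]
scene [ 0.5429 -0.1947  0.1295]
[[ 0.4503 -0.2064  0.062 ]
 [ 0.6286 -0.1822  0.062 ]]
[[-0.8953  0.4455 -0.0012]
 [ 0.4455  0.8953 -0.0016]
 [ 0.0003 -0.002  -1.    ]]
```

The hole evidently lies on the slat's centreline (y = -10), which explains its residual. The slat is at about (0.540, -0.195) with yaw about 7.5°. I shut the fingers, turn so that they close across the row, and travel high by way of (0.45, 0.10).

Emit:
carry_out --targets '[[[-3, -2.8, 0, 0, 0, -3, 0], [-6, -5.6, 0, 0, 0, -6, 0], [-9, -8.4, 0, 0, 0, -9, 0], [-12, -11.2, 0, 0, 0, -12, 0], [-15, -14, 0, 0, 0, -15, 0], [-18, -16.8, 0, 0, 0, -18, 0], [-21, -19.6, 0, 0, 0, -21, 0], [-24, -22.4, 0, 0, 0, -24, 0], [-27, -25.2, 0, 0, 0, -27, 0], [-30, -28, 0, 0, 0, -30, 0], [-33, -30.8, 0, 0, 0, -32, 0], [-36, -33.5, 0, 0, 0, -34, 0]]]'

```text
t: 1.1
tcp_pos: [0.4514, 0.0972, 0.2502]
tool_rot: [-0.067, 0.998, 0.0, -0.0]
force: [0.4, -0.3, -0.6]
finger_gap: 0.0
gripper_force: 0.0
```

```bash
cat > w.py <<'E'
from h import *
import sys
p=np.array([.540,-.195,.131])
def go(p,x,y,z):
    "shift and turn in tool axes to put the TCP at slat (x,y) mm, height z mm, tool x against the row"
    s=manip.sense();r=R.from_quat(s['tool_rot']);t=slat(p,[[x,y,z]])[0]
    d=np.array([np.cos(p[2]),np.sin(p[2]),0]);M=np.c_[-d,np.cross([0,0,-1],-d),[0,0,-1]]
    return 100*r.inv().apply(t-s['tcp_pos']),np.degrees((r.inv()*R.from_matrix(M)).as_rotvec())
if __name__=='__main__':
    s=manip.sense();print(s['t'],s['tcp_pos'],s['q'],s['force'],s['finger_gap'])
    print(*go(p,*map(float,sys.argv[1:])))
E
python3 w.py -135 0 200
```

```text
1.1 [0.4514 0.0972 0.2502] [-0.0307  0.3093  1.8277  0.      1.0052 -1.7347] [ 0.4141 -0.3213 -0.598 ] 0.00042689394453642875
[  8.5937 -30.1107   5.0204] [ 0.0074 -0.0338  0.1253]
```

Emit:
carry_out --targets '[[[1, -3.4, 0, 0, 0, 0, 0], [2, -6.8, 0, 0, 0, 0, 0], [3, -10.2, 1, 0, 0, 0, 0], [4, -13.6, 1, 0, 0, 0, 0], [5, -17, 2, 0, 0, 0, 0], [6, -20.4, 3, 0, 0, 0, 0], [7, -23.8, 4, 0, 0, 0, 0], [7.8, -27, 5, 0, 0, 0, 0], [8.6, -30.1, 5, 0, 0, 0, 0], [8.6, -30.1, 5, 0, 0, 0, 0]]]'

```text
t: 1.93
tcp_pos: [0.4063, -0.2164, 0.1999]
tool_rot: [-0.063, 0.998, -0.002, 0.001]
force: [0.4, -0.9, 0.9]
finger_gap: 0.001
gripper_force: 0.0
```

```bash
python3 w.py -135 0 60
python3 - <<'E'
from h import *
import cv2
c=cams.snapshot('wrist')[:,:,::-1];i=cams.camera_info('wrist');print(i['K'],i['T'])
cv2.imwrite('pics/wrist1.png',c)
E
```

```text
1.9333 [ 0.4063 -0.2164  0.1999] [-0.7321  0.3872  1.8903 -0.0019  0.8605 -2.4281] [ 0.4173 -0.9496  0.9103] 0.00132192046032532
[-0.0171  0.428  13.9866] [-0.2137  0.0734 -0.2605]
[[276.7173   0.     319.6703]
 [  0.     276.7173 201.3005]
 [  0.       0.       1.    ]] [[-0.1274  0.952   0.2783  0.336 ]
 [ 0.9919  0.1226  0.0348 -0.221 ]
 [-0.001   0.2804 -0.9599  0.3227]
 [ 0.      0.      0.      1.    ]]
```

View pics/wrist1.png

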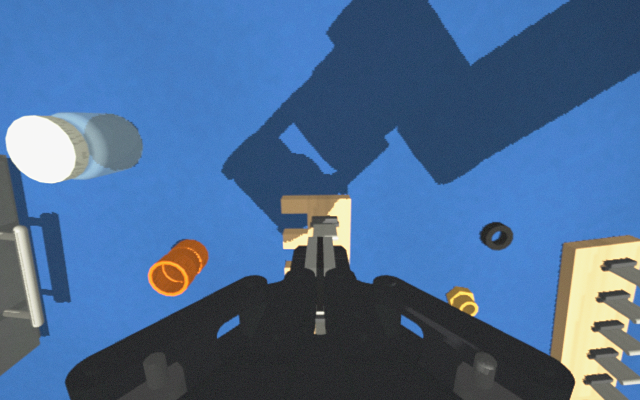

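The wrist view shows the plain end of the notched slat with corners about (283,196) and (350,195). The first gate top is about (326,222) behind the shut fingers. I check this against the fitted pose.

Run:
```python
from w import *
print(proj('wrist',slat(p,[[-120,-50,18],[-120,30,18],[-90,-13,62],[-90,13,62],[-135,0,181]])))
s=manip.sense();print(proj('wrist',[s['tcp_pos']-[0,0,.019]]))
import cv2
c=cv2.imread('pics/wrist1.png')[180:280,260:380];cv2.imwrite('pics/wc.png',cv2.resize(c,None,fx=6,fy=6,interpolation=cv2.INTER_CUBIC))
```

```text
[[275.6831 198.5954]
 [345.6218 198.3959]
 [306.6794 238.4347]
 [332.1322 238.3691]
 [318.7143 251.1606]]
[[317.2066 250.3462]]
```

View pics/wc.png

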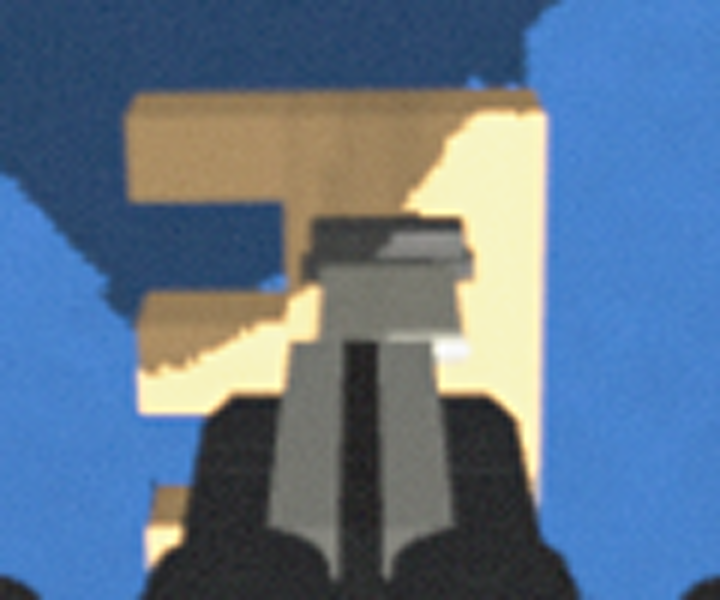

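The predicted and observed columns differ by about 5 px, probably because the arm was still settling. I take a second, settled picture and locate the corners numerically.

Run:
```python
from w import *
import cv2
cams.snapshot('wrist')
print(manip.sense()['tcp_pos'])
P=proj('wrist',slat(p,[[-120,-50,18],[-120,30,18],[-90,-13,62],[-90,13,62]]));t=proj('wrist',[manip.sense()['tcp_pos']-[0,0,.019]])
c=cams.snapshot('wrist')[:,:,::-1];print(manip.sense()['tcp_pos'],P,t)
cv2.imwrite('pics/wc2.png',cv2.resize(c[180:280,260:380],None,fx=6,fy=6,interpolation=cv2.INTER_CUBIC))
```

```text
[ 0.4053 -0.2114  0.1999]
[ 0.4052 -0.2101  0.2   ] [[273.4929 198.8361]
 [343.424  198.7257]
 [304.254  238.7172]
 [329.7032 238.676 ]] [[317.1834 250.3383]]
```

View pics/wc2.png

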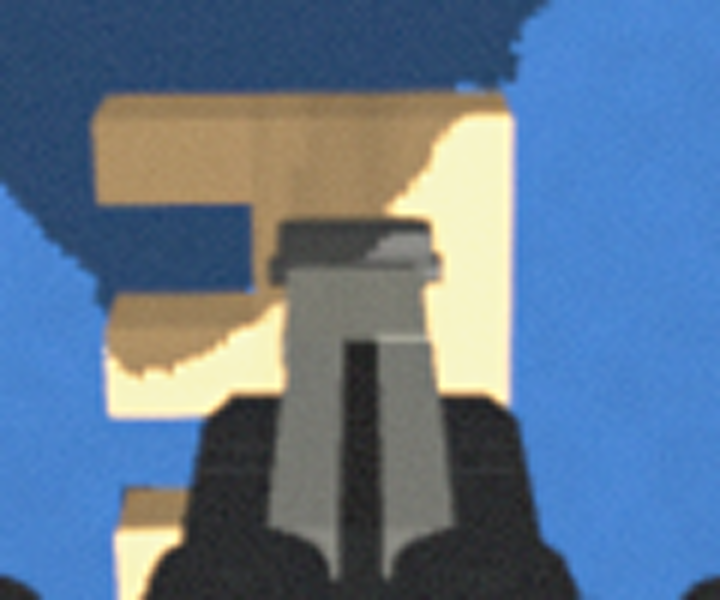

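The settled view agrees with the fit to within about 2 mm: slat corners at crop (97,116) and (513,116), with the gate centred on the fingers. I descend so that the fingertips are about 41 mm above the bench, before the first gate.

Emit:
carry_out --targets '[[[0, 0, 3, 0, 0, 0, 0], [0, 0, 6, 0, 0, 0, 0], [0, 0, 9, 0, 0, 0, 0], [0, 0, 11.5, 0, 0, 0, 0], [0, 0, 13, 0, 0, 0, 0], [0, 0, 14, 0, 0, 0, 0], [0, 0, 14, 0, 0, 0, 0], [0, 0, 14, 0, 0, 0, 0], [0, 0, 14, 0, 0, 0, 0]]]'

```text
t: 2.83
tcp_pos: [0.4061, -0.2097, 0.061]
tool_rot: [-0.067, 0.998, -0.0, 0.0]
force: [0.5, -0.5, 1.1]
finger_gap: 0.001
gripper_force: 0.0
```

```bash
python3 w.py 165 0 60
```

```text
2.8333 [ 0.4061 -0.2097  0.061 ] [-0.722   0.6611  1.9942  0.0001  0.4856 -2.4261] [ 0.4783 -0.5154  1.1156] 0.0006681877859783736
[-29.9644  -0.3527   0.1144] [-0.0292  0.028   0.1257]
```

Emit:
carry_out --targets '[[[-0.5, 0, 0.1, 0, 0, 0, 0], [-1.1, 0, 0.2, 0, 0, 0, 0], [-1.8, 0, 0.2, 0, 0, 0, 0], [-2.5, 0, 0.2, 0, 0, 0, 0], [-3.2, 0, 0.2, 0, 0, 0, 0], [-3.9, 0, 0.2, 0, 0, 0, 0], [-4.6, -0.1, 0.2, 0, 0, 0, 0], [-5.3, -0.1, 0.2, 0, 0, 0, 0], [-6, -0.1, 0.2, 0, 0, 0, 0], [-6.7, -0.1, 0.2, 0, 0, 0, 0], [-7.4, -0.1, 0.2, 0, 0, 0, 0], [-8, -0.1, 0.2, 0, 0, 0, 0]]]'

```text
t: 3.83
tcp_pos: [0.4861, -0.201, 0.0584]
tool_rot: [-0.066, 0.998, -0.0, 0.0]
force: [-1.8, 0.3, 1.3]
finger_gap: 0.003
gripper_force: 1.0
```

```bash
python3 w.py 165 0 59
python3 - <<'E'
from h import *
import cv2
c=cams.snapshot('side')[:,:,::-1]
cv2.imwrite('pics/s2.png',cv2.resize(c[150:300,300:450],None,fx=4,fy=4,interpolation=cv2.INTER_CUBIC))
E
```

```text
3.8333 [ 0.4861 -0.201   0.0584] [-0.6047  0.7054  1.8212  0.0002  0.6143 -2.3072] [-1.756   0.2655  1.3286] 0.002917197755083601
[-21.917   -0.1246  -0.0483] [-0.0223  0.0325  0.0347]
```

View pics/s2.png

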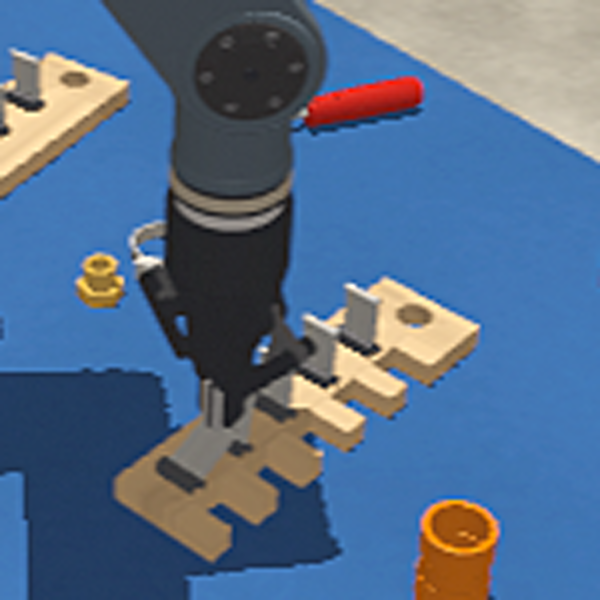

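The first gate, at crop (195,455), is folded over under the fingertips. The force is about 2 N, as expected. I continue along the row.

Emit:
carry_out --targets '[[[-0.7, 0, 0, 0, 0, 0, 0], [-1.4, 0, 0, 0, 0, 0, 0], [-2.1, 0, 0, 0, 0, 0, 0], [-2.8, 0, 0, 0, 0, 0, 0], [-3.5, 0, 0, 0, 0, 0, 0], [-4.2, 0, 0, 0, 0, 0, 0], [-4.9, 0, 0, 0, 0, 0, 0], [-5.6, 0, 0, 0, 0, 0, 0], [-6.3, 0, 0, 0, 0, 0, 0], [-7, 0, 0, 0, 0, 0, 0], [-7.7, 0, 0, 0, 0, 0, 0], [-8.4, 0, 0, 0, 0, 0, 0]]]'

```text
t: 4.88
tcp_pos: [0.5692, -0.1898, 0.0583]
tool_rot: [-0.066, 0.998, -0.0, 0.0]
force: [-1.9, 0.5, 0.8]
finger_gap: -0.0
gripper_force: 0.5
```

```bash
python3 w.py 165 0 59
```

```text
4.8833 [ 0.5692 -0.1898  0.0583] [-0.508   0.7609  1.629   0.0002  0.7514 -2.2104] [-1.8823  0.5133  0.783 ] -6.814189250412641e-05
[-13.5345  -0.1374  -0.067 ] [-0.0034  0.0197  0.0263]
```

Emit:
carry_out --targets '[[[-0.7, 0, 0, 0, 0, 0, 0], [-1.4, 0, 0, 0, 0, 0, 0], [-2.1, 0, 0, 0, 0, 0, 0], [-2.8, 0, 0, 0, 0, 0, 0], [-3.5, 0, 0, 0, 0, 0, 0], [-4.2, 0, 0, 0, 0, 0, 0], [-4.9, 0, 0, 0, 0, 0, 0], [-5.6, 0, 0, 0, 0, 0, 0], [-6.3, 0, 0, 0, 0, 0, 0], [-7, 0, 0, 0, 0, 0, 0], [-7.7, 0, 0, 0, 0, 0, 0], [-8.4, 0, 0, 0, 0, 0, 0]]]'

```text
t: 5.88
tcp_pos: [0.6522, -0.1788, 0.0582]
tool_rot: [-0.066, 0.998, 0.0, -0.0]
force: [-2.0, -0.3, 0.2]
finger_gap: 0.007
gripper_force: 1.0
```

Emit:
carry_out --targets '[[[-0.7, 0, 0, 0, 0, 0, 0], [-1.4, 0, 0, 0, 0, 0, 0], [-2.1, 0, 0, 0, 0, 0, 0], [-2.8, 0, 0, 0, 0, 0, 0], [-3.5, 0, 0, 0, 0, 0, 0], [-4.2, 0, 0, 0, 0, 0, 0], [-4.9, 0, 0, 0, 0, 0, 0], [-5.6, 0, 0, 0, 0, 0, 0], [-6, 0, 0, 0, 0, 0, 0], [-6, 0, 0, 0, 0, 0, 0]]]'

```text
t: 6.72
tcp_pos: [0.7123, -0.1709, 0.0583]
tool_rot: [-0.066, 0.998, -0.0, 0.001]
force: [0.5, -0.2, 0.8]
finger_gap: 0.001
gripper_force: 0.0
```

```bash
python3 w.py 165 0 59
```

```text
6.7167 [ 0.7123 -0.1709  0.0583] [-0.3877  0.8895  1.2553  0.0001  0.9956 -2.0906] [ 0.4523 -0.1826  0.8188] 0.0005756961554661982
[ 0.8965 -0.1357 -0.0675] [-0.0286  0.0636  0.0613]
```

The fingers are past the last gate and the force is back to zero. I raise straight up.

Emit:
carry_out --targets '[[[0, 0, -2, 0, 0, 0, 0], [0, 0, -5, 0, 0, 0, 0], [0, 0, -8, 0, 0, 0, 0], [0, 0, -11, 0, 0, 0, 0], [0, 0, -14, 0, 0, 0, 0], [0, 0, -17, 0, 0, 0, 0], [0, 0, -19, 0, 0, 0, 0], [0, 0, -20, 0, 0, 0, 0], [0, 0, -20, 0, 0, 0, 0], [0, 0, -20, 0, 0, 0, 0], [0, 0, -20, 0, 0, 0, 0]]]'

```text
t: 7.63
tcp_pos: [0.7099, -0.1706, 0.2559]
tool_rot: [-0.066, 0.998, 0.001, -0.002]
force: [0.3, -0.1, 0.1]
finger_gap: -0.001
gripper_force: 0.0
```

Run:
```python
from h import *
import cv2
c=cams.snapshot('side')[:,:,::-1];print(manip.sense()['tcp_pos'],manip.sense()['force'])
cv2.imwrite('pics/s3.png',cv2.resize(c[150:300,250:450],None,fx=4,fy=4,interpolation=cv2.INTER_CUBIC))
```

```text
[ 0.7099 -0.1706  0.2555] [-0.4459 -0.3282 -1.1331]
```

View pics/s3.png

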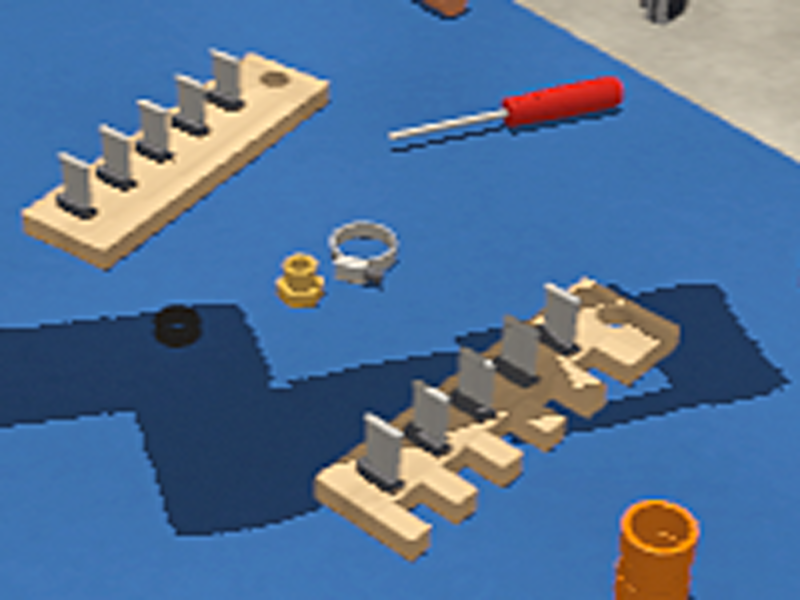

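All five gates, from crop (382,450) to (562,318), stand upright again. The blank slat and the bystanders in view have not moved, and the arm is clear.

```bash
python3 -c "
from station import sign_off
print(sign_off())"
```

```text
the job is handed in; nothing more can be done
None
```

I ran the shut fingertips along the notched slat from the plain end to the hole end in one pass; all five gates stood upright again afterwards, nothing else was touched, and the arm is clear with the job handed in.

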